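# Open the combination lock in the crate and hold it up

## Task

Stand the closed combination lock upright in the empty cell of the divided crate, so that the cell keeps it from turning. Then turn its dial, click by click, until the pointer nose points at the small raised mark on top of the lock, pull the shackle fully open, and lift the lock out by the shackle. Finish while still holding it there by its open shackle, still, upright and at least 10 cm clear of the bench; leave the tin and the jar standing in their cells and everything else on the bench where it is.

Things in the scene. Friction and masses are not known exactly. Their poses are not given: they have to be found in the camera images.
- lock_center (a point): Centre (27.5 mm up) of the body of the loose combination lock: a brass block with two dark bands, 120 long (own x) x 44 wide (y) x 55 mm high (z up), about 0.6 kg, upright on the bench, yaw within 35 degrees of the world x. On its top: dial at own x = -36 mm; mark, a steel nib 4 mm wide, 8 mm high at x = -10 mm; shackle legs at x = +16 and +48 mm. Balance point about x = +25 mm.
- shackle_grip (a point): Centre of the shackle's crossbar: steel, 41 long (lock's x) x 10 wide (y) x 12 mm high, on two 9 mm legs 32 mm apart; at the lock's own x = +32 mm and, closed, 97 mm above the lock's underside (bar's lower face 36 mm above the lock's top). Pinch it across the 10 mm. Axes as the lock's. Moves up with the shackle. Closed, it safely carries the lock.
- dial_grip (a point): On the dial's axis, 81 mm above the lock's underside. A black disc, radius 19.5 and 8 mm high, on the lock's top carries a steel grip bar 26 long (own x) x 10 mm wide (y) up to 91 mm above the lock's underside; pinch it across the 10 mm. The narrow low nose at its +x end (5 mm wide, 20 mm from the axis, top at 75 mm) is the pointer. Own x: pointer's direction; z up.
- dial (a joint): Dial angle, rad, counter-clockwise from above: 0 when the nose points at the mark (toward the shackle, lock's +x), where the lock opens (within about 0.1). Starts two or three clicks counter-clockwise of it: turn clockwise. A sprung notch clicks every 24 degrees (0.419 rad), about 0.05 N m between notches; let go, it settles in the nearest notch. Range -0.7 to 2.3.
- shackle (a joint): How far the shackle is pulled up out of the lock, m: 0 closed, 0.022 fully open (stop). With the dial at the mark it slides with 1 to 2 N of friction plus its own 1.2 N weight, less than the lock's weight; lifted further, the lock hangs from it, open. At any other dial setting it is bolted (about 1 mm of play).
- cell (a point): Centre of the top of the 3 mm rubber pad in the crate's one empty cell, 8 mm above the bench; the lock stands on it. The cell is 128 mm (own x) x 52 mm (own y), so the lock fits lengthways, either way round, with 4 mm to spare on every side. z up, axes as the crate's. Which of the three cells is empty varies.
- tin_mid (a point): Bystander: middle of a tin, 42 mm across, 56 mm high, standing in a cell of the crate.
- jar_mid (a point): Bystander: middle of a jar, 40 mm across, 60 mm high, standing in a cell of the crate.
- wheels: Bystander: stack of grinding wheels 124 mm across, 35 mm high, at the back of the bench.
- spanner: Bystander: spanner 170 mm long, lying at the back.
- brush: Bystander: brush 190 mm long, lying between crate and lock.
- cup: Bystander: steel cup 72 mm across, 85 mm high, at the back.
- gauge: Bystander: dial gauge on a post on a 50 x 30 mm foot, 107 mm high, at the back right.
- airgun: Bystander: blue air gun about 220 mm long, lying at the left.
- lock: The whole lock (as lock_center, but its origin is the centre of the underside).
- crate: Plywood crate fixed to the bench, 138 (own x) x 176 (own y) x 40 mm high, walls, dividers and floor 5 mm, three equal open cells side by side along its y. Origin: centre of its underside. Place and yaw (within 15 degrees) vary.
Things that resemble listed ones, but are neither listed nor needed, are in the scene too. Leave any turquoise look-alike of the lock alone. What is shaped like the part that bears tin_mid but purple is not meant.

How it is judged:
By the outcome, as a careful person would: the job done as asked, in the order asked, and still so for the second after the job is handed in, while the arm keeps its last pose, push and grip.
It also fails if it takes over 64 s, if anything falls off the work surface, if the arm or the gripper's body presses on something with over 40 N, if the wrist force passes 120 N, or if a joint passes its speed limit or range.

## Robot

A 7-joint arm with a two-finger parallel gripper is mounted at the origin on the work surface. World frame = base frame: x ahead of the robot, y to its left, z up, the work surface at z = 0. Lengths are in m, angles in rad, forces in N, time in s.
With the tool pointing down it reaches from about 0.425 to 0.925 m from the base axis. Payload 6.8 kg.
Tool frame: the origin (TCP) lies midway between the tips of the shut fingers; the grasp point (between the pads) lies 19 mm behind it (grip_point_offset is the distance from the TCP to the grasp point, in m); y points along the fingers, x is the direction in which the jaws open and shut, and the axes are right-handed (so a half turn about y gives the same grasp; the last joint's range is limited). The gripper opens to 85 mm and grips with 20 to 120 N. Pads are 22 mm wide; open, the fingers measure 114 mm over their backs; the gripper's body (76 mm by 85 mm) begins 54 mm behind the grasp point. The pads swing forward as they close: fully open they stand 13 mm farther back than shut.
Start: joints at [-0.108, 0.477, 0.022, 1.555, -0.011, 1.109, -0.083], TCP at [0.675, 0, 0.231] pointing down, gripper open.
Joint ranges: [-2.96, 2.96], [-0.34, 2.1], [-1.41, 1.46], [0.24, 2.44], [-1.37, 4.51], [0.17, 1.92], [-2.96, 2.96]. Speed limits (rad/s): [2.39, 2.39, 3.14, 3.14, 3.14, 3.14, 3.14].

## Interface

Orientations are given as a unit quaternion [w, x, y, z].
In Python, from station import get_obs, read_camera, hand_in, grip_point_offset gives the robot as it stands.
- The arm moves only by the tool play_rows, never from a script. Its argument "increments" is a list of rows, each a list of 2 entries, a list of its own where there are three numbers: the shift along the tool's x, y, z in m, then the turn, a rotation vector about the tool's x, y, z in degrees. In form: [[[tx, ty, tz], [ax, ay, az]], ...]. A call has 1 to 20 rows; each row shifts and turns the commanded pose from where the row before left it, along the tool's axes as they then stand; what a row does not reach is not made up. A row lasts 1/12 s, in which the tool goes at most 41.7 mm and 7.16 degrees, less where a joint would pass 70% of its speed; a pose out of reach is approached as far as the arm can. A call with a gripper value outside its range is refused whole. "gripper" is the finger opening in m, from 0 to 0.0854, set as the call begins (left out, the last holds). The fingers move at their own pace and stop on an object; "grip_force" is the grip in N (left out, the last holds). Time passes only in rows, so rows that do not move let the fingers close. It gives the time, the measured TCP pose, the force and the opening at its end, in the units of the state.
- get_obs(): the state, without advancing time (a new reading comes with each control period).
- read_camera(name): name is "scene" or "side" or "wrist"; returns a dict with "color" (420x560x3 uint8, red, green, blue), "range_z" (420x560 float32, m along the optical axis (not along the pixel's ray), 0 where there is no reading), "intrinsics" (3x3 intrinsics, pixels), "R" (3x3) and "t" (3): a world point X has camera coordinates R X + t; the wrist camera has in their place "hand_eye" (4x4, takes a point from camera to tool coordinates, whose origin is the TCP and whose axes are the tool frame's). Camera axes: x right, y down, z forward; pixel columns grow to the right and rows downward; lengths in m; the calibration is good to about 2 mm. A picture is of the moment at which its call begins: read the wrist's pose just before it.
- hand_in(): hands the job in, once; it reports no verdict.
The state is a dict: "t": time; "q": joint angles; "joint_vel": joint speeds; "joint_torque": joint torques, N m; "eef_pos": TCP position; "tool_rot": TCP orientation; "contact_force": force on the tool from outside, world axes, zero at the start; "torque": the same for the moment, N m; "gripper_width": opening from 0.0 (shut) to 1.0 (fully open).
Only numpy, scipy, OpenCV 4.12 (cv2) and the standard library are available. Lean on these libraries where they do the work, as an engineer would, in place of code of your own. Each camera call takes 0.05 s, during which the arm holds its last target. There are 200 camera calls.

## Working session

There is one attempt and no reset: what is moved stays moved. The work goes in short steps, Python scripts to look and compute and a tool call to move; the robot and the scene stay as the last step left them, time stands still between calls to the robot, and variables do not carry over. Pictures are saved under pics/ and viewed, about 8 in all and at most 12, crops included, and the job is handed in when it is done.

Besides the shell and the picture viewer there is one more tool, called after "Emit:" as name([rows], argument=value, ...), one row to a line, values as JSON. play_rows: Moves the arm, as the interface text tells. Its arguments: {"type":"object","properties":{"increments":{"type":"array","items":{"type":"array"}},"gripper":{"type":"number"},"grip_force":{"type":"number"}},"required":["increments"]}

```bash
mkdir -p pics; cat > h.py <<'E'
import numpy as np, cv2
from station import *
def snap(n,fn=None):
    o=get_obs(); c=read_camera(n)
    if fn: cv2.imwrite('pics/'+fn,c['color'][:,:,::-1])
    np.savez('cam_'+n+'.npz',**c,eef=o['eef_pos'],rot=o['tool_rot'])
    return o,c
E
python3 - <<'E'
from h import *
print(get_obs(), grip_point_offset)
ims=[]
for n in('scene','side','wrist'):
    o,c=snap(n,n+'0.png'); print(n,c['intrinsics'].tolist(),(c.get('hand_eye') if n=='wrist' else (c['R'].tolist(),c['t'].tolist())))
E
```

```text
{'t': 0.0, 'q': array([-0.10809492,  0.47780847,  0.02234901,  1.5564592 , -0.01148807,
        1.10930271, -0.08311489]), 'joint_vel': array([-0.00055879, -0.00113516,  0.00178809,  0.00091528,  0.00010425,
        0.00096647,  0.00097081]), 'joint_torque': array([-5.45967814e-04, -5.96443820e+01,  1.60769675e+00, -2.81194621e+01,
        1.24063640e-02,  9.39900521e-03,  2.20753498e-05]), 'eef_pos': array([ 6.74402117e-01, -2.82178260e-05,  2.30317027e-01]), 'tool_rot': array([-7.07052409e-01,  7.07160549e-01, -6.52094667e-04, -6.51122699e-04]), 'contact_force': array([ 0.20265006,  0.45297298, -0.19328833]), 'torque': array([-0.02744295, -0.04554277,  0.00981823]), 'gripper_width': 0.9995628851707593} 0.0187
scene [[448.37479516669646, 0.0, 278.96086013443113], [0.0, 448.37479516669646, 214.24590356123923], [0.0, 0.0, 1.0]] ([[-0.7683670556232945, 0.6396445815787861, 0.02160733879238453], [0.44113679870199635, 0.5537675502228012, -0.7062151408396679], [-0.4636921313368856, -0.5331006561402237, -0.7076675050891622]], [0.4364529560006991, -0.24870112585461354, 1.6362657478784608])
side [[410.75587989754257, 0.0, 281.9339166923417], [0.0, 410.75587989754257, 211.93379292381937], [0.0, 0.0, 1.0]] ([[0.8125508113155077, -0.5828895580355234, -0.0009706511537342666], [-0.40428701119464944, -0.5623768630459857, -0.7213073384417035], [0.4198966439611152, 0.5864912847124916, -0.6926144536078379]], [-0.4385973653907806, 0.3485699417208002, 0.7588085231727651])
wrist [[302.6153886636001, 0.0, 276.5708543885509], [0.0, 302.6153886636001, 211.6353693322173], [0.0, 0.0, 1.0]] [[ 9.99999959e-01 -2.16937986e-04 -1.86784333e-04  5.37864371e-04]
 [ 1.05533134e-04 -3.27155861e-01  9.44970387e-01 -1.41968003e-01]
 [-2.66107561e-04 -9.44970368e-01 -3.27155825e-01  8.40874744e-02]
 [ 0.00000000e+00  0.00000000e+00  0.00000000e+00  1.00000000e+00]]
```

View pics/scene0.png

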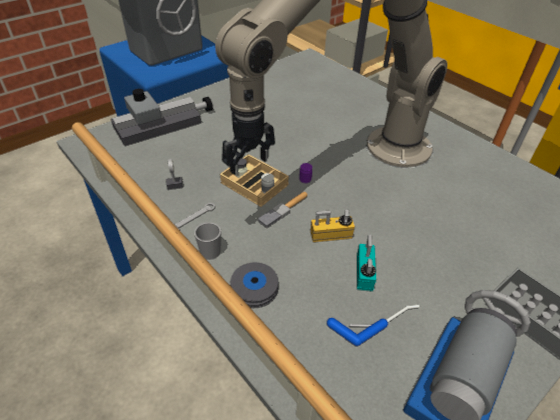

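View pics/side0.png

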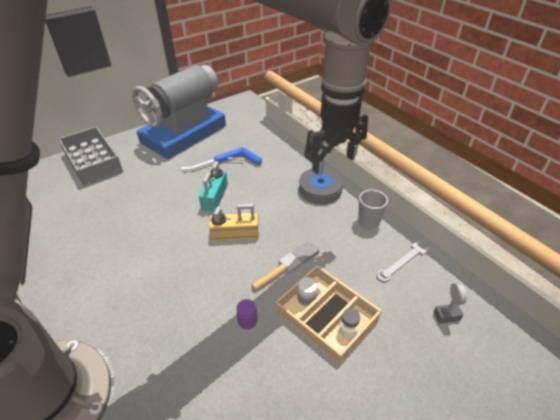

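The scene image shows the brass lock at (333,228) and the crate at (255,180). The side image shows the lock at (233,226) and the crate at (328,312), where the dark pad of the middle cell is empty. The dial is at the lock's left in the side view, so the lock's +x points right there. Next I'll measure.

```bash
cat >> h.py <<'E'
def cloud(n):
    c=np.load('cam_'+n+'.npz'); K=c['intrinsics']; Z=c['range_z']
    v,u=np.mgrid[:420,:560]; P=np.stack([(u-K[0,2])/K[0,0]*Z,(v-K[1,2])/K[1,1]*Z,Z],-1)
    if 'R' in c: W=(P-c['t'])@c['R']
    else:
        H=c['hand_eye']; P=P@H[:3,:3].T+H[:3,3]
        from scipy.spatial.transform import Rotation as Ro
        q=c['rot']; W=P@Ro.from_quat([q[1],q[2],q[3],q[0]]).as_matrix().T+c['eef']
    W[Z<=0]=np.nan
    return W,cv2.cvtColor(c['color'],cv2.COLOR_RGB2HSV),c
def rect(p):
    r=cv2.minAreaRect((p[:,:2]*1000).astype(np.float32)); return np.round(r[0],1),np.round(r[1],1),round(r[2],1)
E
python3 - <<'E'
from h import *
for n in('scene','side'):
    W,H,c=cloud(n); z=W[...,2]; h,s,v=[H[...,i] for i in range(3)]
    u0,v0=(333,228) if n=='scene' else (233,226)
    print(n,'lock hsv',H[v0,u0],'W',W[v0,u0])
    win=np.zeros(z.shape,bool); win[v0-35:v0+35,u0-50:u0+50]=1
    m=win&(h>15)&(h<32)&(s>120)
    print('yellow z pct',np.nanpercentile(z[m],[5,25,50,75,95]))
    p=W[m&(z>.048)&(z<.062)]; print('top',len(p),rect(p))
    p=W[win&(z>.08)&(z<.12)]; print('shackle/dial upper'); 
    nl,lab,st,ce=cv2.connectedComponentsWithStats((win&(z>.068)&(z<.12)).astype(np.uint8))
    for i in range(1,nl):
        q=W[lab==i]
        if len(q)>5: print('  ',len(q),np.round(np.nanmean(q,0),4),ce[i].round())
    u0,v0=(255,180) if n=='scene' else (328,312)
    win[:]=0; win[v0-50:v0+50,u0-60:u0+60]=1
    m=win&(h>8)&(h<28)&(s>60)&(z>.033)&(z<.046); p=W[m]; print('crate',H[v0,u0],len(p),rect(p),np.nanmedian(p[:,2]))
    m=win&(z>.055)&(z<.08); nl,lab,st,ce=cv2.connectedComponentsWithStats(m.astype(np.uint8))
    for i in range(1,nl):
        q=W[lab==i]
        if len(q)>8: print('  tall',len(q),np.round(np.nanmean(q,0),4),ce[i].round())
E
```

```text
scene lock hsv [ 22 187 215] W [0.51593578 0.17446251 0.05187278]
yellow z pct [0.00747812 0.01744036 0.03737439 0.05187572 0.05570249]
top 337 (array([505.3, 159.2]), array([ 48. , 118.8]), 58.5)
shackle/dial upper
   102 [0.5327 0.1429 0.0909] [322. 215.]
   43 [0.4779 0.181  0.0826] [345. 216.]
   87 [0.5122 0.2968 0.0917] [368. 244.]
   17 [0.5523 0.3354 0.0885] [369. 261.]
crate [40 18 42] 302 (array([522.6, -65.8]), array([143.3, 380.9]), 10.3) 0.03627957651663219
  tall 60 [ 0.5502 -0.2141  0.0615] [241. 162.]
  tall 81 [ 0.5295 -0.1069  0.059 ] [267. 177.]
  tall 100 [ 0.7982 -0.0333  0.0707] [208. 227.]
side lock hsv [ 19 135 219] W [0.49116945 0.13867059 0.05186219]
yellow z pct [0.02305685 0.03170502 0.05236312 0.05496365 0.0569824 ]
top 219 (array([495.5, 145.4]), array([ 21., 113.]), 60.0)
shackle/dial upper
   148 [0.5279 0.1383 0.0928] [245. 208.]
   83 [0.4691 0.172  0.0836] [217. 213.]
crate [16 40 83] 1105 (array([ 537. , -166.1]), array([139.1, 176.4]), 10.4) 0.03828460650866785
  tall 239 [ 0.5259 -0.1103  0.0613] [307. 284.]
  tall 279 [ 0.5457 -0.2232  0.0645] [350. 317.]
```

View pics/wrist0.png

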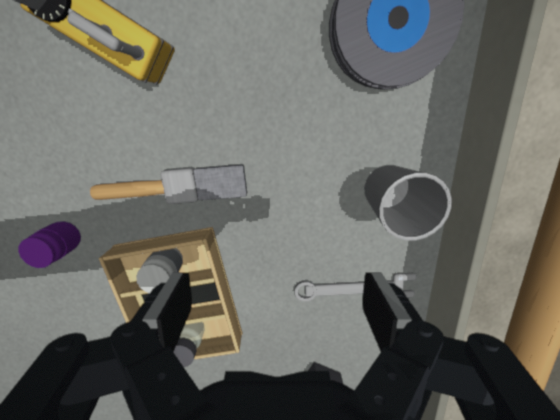

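The start wrist image shows the lock at top left (100,30), the crate at (170,300) with its middle cell empty, and the brush at (170,185). The estimates are:

| Item | Position (m) | Yaw |
|---|---|---|
| Lock | (0.503, 0.157) | about -30.5° |
| Crate | (0.537, -0.166) | about 10.4° |

The crate measured 139 x 176 mm, which matches the given size. I'm moving over the shackle with the jaws across its bar.

Emit:
play_rows([
  [[-0.02,0,0.02],[0,0,0]],
  [[-0.02,0,0.02],[0,0,0]],
  [[-0.02,0,0.02],[0,0,0]],
  [[-0.02,0,0.02],[0,0,0]],
  [[-0.02,0,0.02],[0,0,0]],
  [[-0.02,0,0.02],[0,0,0]],
  [[-0.024,0,0.02],[0,0,0]],
  [[0,0,0],[0,7,0]],
  [[0,0,0],[0,7,0]],
  [[0,0,0],[0,7,0]],
  [[0,0,0],[0,7,0]],
  [[0,0,0],[0,7,0]],
  [[0,0,0],[0,7,0]],
  [[0,0,0],[0,7,0]],
  [[0,0,0],[0,7,0]],
  [[0,0,0],[0,7,0]],
  [[0,0,0],[0,7,0]],
  [[0,0,0],[0,7,0]],
  [[0,0,0],[0,7,0]],
  [[0,0,0],[0,7,0]],
], gripper=0.05)

```text
t: 1.82
eef_pos: [0.5308, 0.1399, 0.2311]
tool_rot: [0.494, -0.494, 0.506, -0.506]
contact_force: [-1.3, 0.3, 0.5]
gripper_width: 0.586
```

Emit:
play_rows([
  [[0,0,0],[0,7,0]],
  [[0,0,0],[0,7,0]],
  [[0,0,0],[0,7,0]],
  [[0,0,0],[0,7,0]],
  [[0,0,0],[0,1,0]],
  [[0,0,0],[0,0,0]],
  [[0,0,0],[0,0,0]],
])

```text
t: 2.4
eef_pos: [0.5309, 0.1401, 0.2312]
tool_rot: [0.355, -0.355, 0.612, -0.612]
contact_force: [0.1, -0.0, 0.4]
gripper_width: 0.586
```

```bash
cat > look.py <<'E'
import sys
from h import *
o,c=snap('wrist',sys.argv[1]); print(o['t'],o['eef_pos'],o['q'].round(2),o['gripper_width'])
q=o['tool_rot']; from scipy.spatial.transform import Rotation as Ro
M=Ro.from_quat([q[1],q[2],q[3],q[0]]).as_matrix(); print('yaw',np.degrees(np.arctan2(M[1,0],M[0,0])),'approach',M[:,1].round(4))
E
python3 look.py w1.png; python3 - <<'E'
from h import *
W,H,c=cloud('wrist'); z=W[...,2]; h,s,v=[H[...,i] for i in range(3)]
m=(h>15)&(h<32)&(s>120)&(z>.048)&(z<.060)&(np.hypot(W[...,0]-.503,W[...,1]-.157)<.1); p=W[m]; print('top',len(p),rect(p),np.median(p[:,2]))
m=(z>.098)&(z<.11)&(np.hypot(W[...,0]-.531,W[...,1]-.141)<.04); p=W[m]; print('bar',len(p),rect(p),np.median(p[:,2]), p.mean(0))
m=(z>.082)&(z<.096)&(np.hypot(W[...,0]-.472,W[...,1]-.175)<.03); p=W[m]; print('dial',len(p),rect(p),np.median(p[:,2]))
E
```

```text
2.4 [0.53088715 0.14007374 0.2312168 ] [-0.61  0.27  0.29  1.88 -0.09  1.01 -2.37] 0.586416961903654
yaw -119.80144441629686 approach [-2.e-04 -1.e-04 -1.e+00]
top 2292 (array([503.5, 157. ]), array([ 43. , 118.5]), 58.3) 0.05417712685849957
bar 427 (array([530.5, 140.5]), array([10., 40.]), 58.4) 0.10195782054549005 [0.53088037 0.1403012  0.10177902]
dial 272 (array([471.7, 175.4]), array([26.1, 10.4]), 39.5) 0.08989898027161071
```

View pics/w1.png

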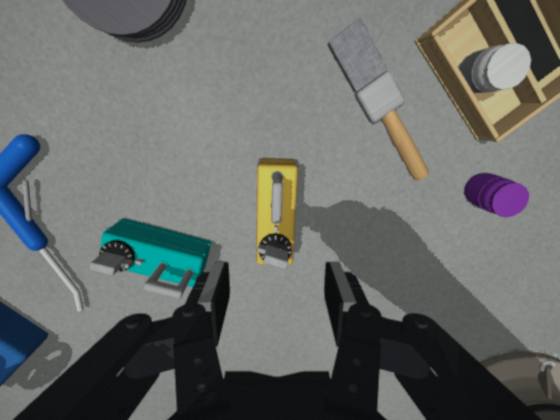

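The wrist image shows the lock at (277,210) below the gripper, the bar at (277,200), the dial grip at (277,250) and the turquoise look-alike at (155,260). The lock's yaw is -31.6° and the dial is at +71°, which is three clicks. Now descending to pinch the bar.

Emit:
play_rows([
  [[0,0.02,0],[0,1.8,0]],
  [[0,0.02,0],[0,0,0]],
  [[0,0.02,0],[0,0,0]],
  [[0,0.02,0],[0,0,0]],
  [[0,0.02,0],[0,0,0]],
  [[0,0.02,0],[0,0,0]],
  [[0,0.016,0],[0,0,0]],
  [[0,0.01,0],[0,0,0]],
  [[0,0.006,0],[0,0,0]],
  [[0,0,0],[0,0,0]],
  [[0,0,0],[0,0,0]],
])

```text
t: 3.37
eef_pos: [0.5314, 0.14, 0.0797]
tool_rot: [-0.344, 0.344, -0.618, 0.618]
contact_force: [-0.3, -0.2, 0.0]
gripper_width: 0.586
```

Emit:
play_rows([
  [[0,0,0],[0,0,0]],
  [[0,0,0],[0,0,0]],
  [[0,0,0],[0,0,0]],
  [[0,0,0],[0,0,0]],
  [[0,0,0],[0,0,0]],
  [[0,0,0],[0,0,0]],
  [[0,0,0],[0,0,0]],
  [[0,0,0],[0,0,0]],
], gripper=0.0, grip_force=70)

```text
t: 4.03
eef_pos: [0.5314, 0.14, 0.0802]
tool_rot: [-0.344, 0.344, -0.618, 0.618]
contact_force: [-0.9, -1.3, 6.0]
gripper_width: 0.101
```

Emit:
play_rows([
  [[0,-0.005,0],[0,0,0]],
  [[0,-0.01,0],[0,0,0]],
  [[0,-0.02,0],[0,0,0]],
  [[0,-0.025,0],[0,0,0]],
  [[0,-0.025,0],[0,0,0]],
  [[0,-0.025,0],[0,0,0]],
  [[0,-0.015,0],[0,0,0]],
  [[0,-0.005,0],[0,0,0]],
  [[0,0,0],[0,0,0]],
])

```text
t: 4.78
eef_pos: [0.5312, 0.1402, 0.2104]
tool_rot: [0.345, -0.343, 0.618, -0.618]
contact_force: [1.4, 0.0, -7.3]
gripper_width: 0.099
```

Emit:
play_rows([
  [[0.0085,0,0.0068],[0,0,0]],
  [[0.0169,0,0.0135],[0,0,0]],
  [[0.0169,0,0.0135],[0,0,0]],
  [[0.0169,0,0.0135],[0,0,0]],
  [[0.0169,0,0.0135],[0,0,0]],
  [[0.0169,0,0.0135],[0,0,0]],
  [[0.0169,0,0.0135],[0,0,0]],
  [[0.0169,0,0.0135],[0,0,0]],
  [[0.0169,0,0.0135],[0,0,0]],
  [[0.0169,0,0.0135],[0,0,0]],
  [[0.0169,0,0.0135],[0,0,0]],
  [[0.0169,0,0.0135],[0,0,0]],
  [[0.0169,0,0.0135],[0,0,0]],
  [[0.0169,0,0.0135],[0,0,0]],
  [[0.0085,0,0.0068],[0,0,0]],
])

```text
t: 6.03
eef_pos: [0.5651, -0.1651, 0.2075]
tool_rot: [-0.341, 0.344, -0.618, 0.619]
contact_force: [-0.4, -1.2, -6.3]
gripper_width: 0.1
```

Emit:
play_rows([
  [[0,0,0],[0,-3,0]],
  [[0,0,0],[0,-6,0]],
  [[0,0,0],[0,-6,0]],
  [[0,0,0],[0,-6,0]],
  [[0,0,0],[0,-6,0]],
  [[0,0,0],[0,-6,0]],
  [[0,0,0],[0,-6,0]],
  [[0,0,0],[0,-3,0]],
  [[0,0,0],[0,0,0]],
  [[0,0,0],[0,0,0]],
  [[0,0,0],[0,0,0]],
])

```text
t: 6.95
eef_pos: [0.5664, -0.1607, 0.2085]
tool_rot: [-0.542, 0.542, -0.455, 0.454]
contact_force: [-0.4, -0.8, -7.7]
gripper_width: 0.098
```

```bash
python3 look.py w2.png; python3 - <<'E'
from h import *
snap('side','s2.png'); snap('scene','c2.png')
a=cv2.imread('pics/w2.png'); b=cv2.imread('pics/s2.png')[180:390,200:440]
b=cv2.resize(b,None,fx=420/210,fy=2)[:, :480]; cv2.imwrite('pics/v2.png',cv2.resize(np.hstack([a,b[:420]]),(800,323)))
for n in ('wrist','side'):
    W,H,c=cloud(n); z=W[...,2]; h,s,v=[H[...,i] for i in range(3)]
    near=np.hypot(W[...,0]-.537,W[...,1]+.166)<.125
    m=near&(h>8)&(h<28)&(s>60)&(z>.033)&(z<.046); p=W[m]; print(n,'crate',len(p),rect(p),np.nanmedian(p[:,2]))
    m=near&(h>15)&(h<32)&(s>120)&(z>.09); p=W[m]; print('brass z',np.nanpercentile(p[:,2],[1,50,99]))
    q=p[abs(p[:,2]-np.nanmedian(p[:,2]))<.012]; A=np.c_[q[:,:2]-q[:,:2].mean(0),np.ones(len(q))]; print('top plane',np.linalg.lstsq(A,q[:,2],rcond=None)[0],rect(q))
E
```

```text
6.95 [ 0.56643861 -0.16074135  0.20853587] [-0.03  0.36  0.26  1.8  -0.11  0.99 -1.12] 0.09784554689589937
yaw -79.90684904992455 approach [-1.5e-03  3.0e-04 -1.0e+00]
wrist crate 2883 (array([ 538.8, -165.3]), array([138. , 175.9]), 10.8) 0.03860360428218898
brass z [0.13358058 0.18071824 0.18285445]
top plane [-0.08482385 -0.01249257  0.18032215] (array([ 572.8, -159.9]), array([40.9, 44. ]), 10.3)
side crate 907 (array([ 536.7, -166.7]), array([138.7, 175.4]), 11.1) 0.038271020673230634
brass z [0.1445572  0.18086037 0.18454571]
top plane [-0.00047133  0.08333532  0.1811487 ] (array([ 529.6, -171. ]), array([115.9,  39.9]), 9.8)
```

View pics/v2.png

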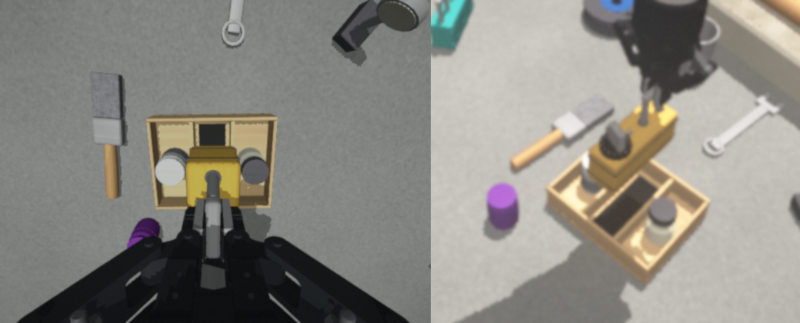

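The composite shows the lock hanging over the middle cell, with its far end at (213,165) in the wrist part. The tin and jar stand at (172,168) and (253,168), and the dark pad is visible at (211,135). I'll fit the lock and cell more tightly in the crate frame, including tilt.

```bash
cat > fit.py <<'E'
from h import *
C=np.array([.5378,-.166]); 
def fr(p,a): 
    a=np.radians(a); d=p[:,:2]-C; return np.c_[d@[np.cos(a),np.sin(a)],d@[-np.sin(a),np.cos(a)]]
for n in('wrist','side'):
    W,H,c=cloud(n); z=W[...,2]; h,s,v=[H[...,i] for i in range(3)]
    near=np.hypot(W[...,0]-.537,W[...,1]+.166)<.125
    wood=near&(h>8)&(h<28)&(s>60)&(z>.034)&(z<.044)
    # yaw from dividers & outer walls: lines of constant crate-y
    p=W[wood]; best=None
    for a in np.arange(8,14,.2):
        f=fr(p,a); hy=np.histogram(f[:,1],np.arange(-.095,.095,.001))[0]; hx=np.histogram(f[:,0],np.arange(-.08,.08,.001))[0]
        sc=(hy.astype(float)**2).sum()+(hx.astype(float)**2).sum()
        if best is None or sc>best[0]: best=(sc,a)
    a=best[1]; f=fr(p,a)*1000; print(n,'crate yaw',a)
    for nom in(-85.5,-28.5,28.5,85.5):
        g=f[(abs(f[:,1]-nom)<6)&(abs(f[:,0])<62),1]; print('  y wall',nom,len(g),np.percentile(g,[3,50,97]).round(1) if len(g) else '')
    for nom in(-66.5,66.5):
        g=f[(abs(f[:,0]-nom)<6)&(abs(f[:,1])<80),0]; print('  x wall',nom,len(g),np.percentile(g,[3,50,97]).round(1) if len(g) else '')
    br=near&(h>15)&(h<32)&(s>110)&(z>.09); q=W[br]; zt=np.nanmedian(q[:,2])
    r=np.random.default_rng(0); bi=None
    for _ in range(400):
        t=q[r.choice(len(q),3,False)]; nn=np.cross(t[1]-t[0],t[2]-t[0]); L=np.linalg.norm(nn)
        if L<1e-5: continue
        nn/=L
        if abs(nn[2])<.9: continue
        i=abs((q-t[0])@nn)<.002
        if bi is None or i.sum()>bi.sum(): bi=i
    k=q[bi]; nn=np.linalg.svd(k-k.mean(0))[2][2]; nn*=np.sign(nn[2]); al=np.radians(a)
    print('  top inl',bi.sum(),len(q),'pitch(along x,deg)',np.degrees(nn[:2]@[np.cos(al),np.sin(al)]).round(2),'roll',np.degrees(nn[:2]@[-np.sin(al),np.cos(al)]).round(2),'z',k[:,2].mean())
    kf=fr(k,a)*1000; print('  lock top ext x',np.percentile(kf[:,0],[.5,99.5]).round(1),'y',np.percentile(kf[:,1],[.5,99.5]).round(1),rect(k))
E
python3 fit.py
```

```text
wrist crate yaw 10.79999999999999
  y wall -85.5 564 [-86.7 -83.8 -82. ]
  y wall -28.5 78 [-30.  -27.7 -25.3]
  y wall 28.5 86 [26.8 29.2 31.5]
  y wall 85.5 521 [83.5 85.2 87.8]
  x wall -66.5 365 [-67.2 -64.1 -62.7]
  x wall 66.5 871 [64.  67.7 69.9]
  top inl 2804 4138 pitch(along x,deg) 0.88 roll -0.01 z 0.1810386078709711
  lock top ext x [18.1 55.3] y [-21.7  20.5] (array([ 573.7, -159.9]), array([38.7, 43.1]), 10.3)
side crate yaw 11.199999999999989
  y wall -85.5 171 [-87.5 -85.5 -82.5]
  y wall -28.5 126 [-30.4 -27.7 -25. ]
  y wall 28.5 47 [26.2 29.4 32. ]
  y wall 85.5 60 [83.1 84.5 86.4]
  x wall -66.5 264 [-69.9 -68.  -64.3]
  x wall 66.5 126 [62.3 64.3 67.7]
  top inl 528 1154 pitch(along x,deg) -0.51 roll -0.78 z 0.18237679134249082
  lock top ext x [-65.  49.] y [-22.8  16.6] (array([ 530.8, -170.4]), array([115.8,  39.9]), 10.0)
```

Lock tilt is under 1°. The cell centre is about 4 mm farther along +x and 1.2 mm toward +y, with 0.6° of yaw to add. I'll correct that, descend to just above the rim and recheck.

Emit:
play_rows([
  [[-0.0012,0,0.004],[0,-0.6,0]],
  [[0,0.01,0],[0,0,0]],
  [[0,0.015,0],[0,0,0]],
  [[0,0.015,0],[0,0,0]],
  [[0,0.015,0],[0,0,0]],
  [[0,0.015,0],[0,0,0]],
  [[0,0.008,0],[0,0,0]],
  [[0,0,0],[0,0,0]],
  [[0,0,0],[0,0,0]],
  [[0,0,0],[0,0,0]],
])

```text
t: 7.93
eef_pos: [0.5715, -0.1591, 0.1321]
tool_rot: [0.545, -0.545, 0.45, -0.451]
contact_force: [0.9, -0.3, -6.6]
gripper_width: 0.104
```

```bash
python3 look.py w3.png; python3 -c "
from h import *
snap('side','s3.png')
a=cv2.imread('pics/w3.png')[60:420,80:480]; b=cv2.resize(cv2.imread('pics/s3.png')[240:370,255:400],None,fx=2.77,fy=2.77)[:360,:400]
cv2.imwrite('pics/v3.png',np.hstack([a,b]))"; sed -i 's/z>.09)/z>.075)/' fit.py; python3 fit.py
```

```text
7.9333 [ 0.5714574  -0.15914769  0.13205329] [-0.01  0.46  0.23  1.86 -0.14  0.84 -1.09] 0.1037948145208638
yaw -79.2084932167123 approach [ 1.5e-03 -3.0e-04 -1.0e+00]
wrist crate yaw 10.79999999999999
  y wall -85.5 870 [-86.6 -83.7 -82. ]
  y wall -28.5 83 [-30.  -27.9 -25.6]
  y wall 28.5 145 [26.8 30.5 31.6]
  y wall 85.5 821 [83.5 85.1 87.9]
  x wall -66.5 50 [-63.8 -63.1 -62.1]
  x wall 66.5 1469 [65.1 67.8 69.9]
  top inl 2799 3728 pitch(along x,deg) 0.9 roll -0.14 z 0.10451745974795662
  lock top ext x [23.7 60.7] y [-21.2  21.1] (array([ 579., -158.]), array([38.5, 43.3]), 9.6)
side crate yaw 10.99999999999999
  y wall -85.5 174 [-87.5 -85.7 -82.4]
  y wall -28.5 114 [-30.5 -27.7 -25.2]
  y wall 28.5 17 [26.4 29.9 31.6]
  y wall 85.5 78 [83.2 84.3 85.7]
  x wall -66.5 257 [-69.7 -68.  -63.9]
  x wall 66.5 127 [62.4 64.6 67.1]
  top inl 447 873 pitch(along x,deg) -0.54 roll -0.91 z 0.10578535831649469
  lock top ext x [-60.   51.8] y [-22.   19.2] (array([ 535.8, -168.1]), array([115.9,  41.8]), 11.9)
```

View pics/v3.png

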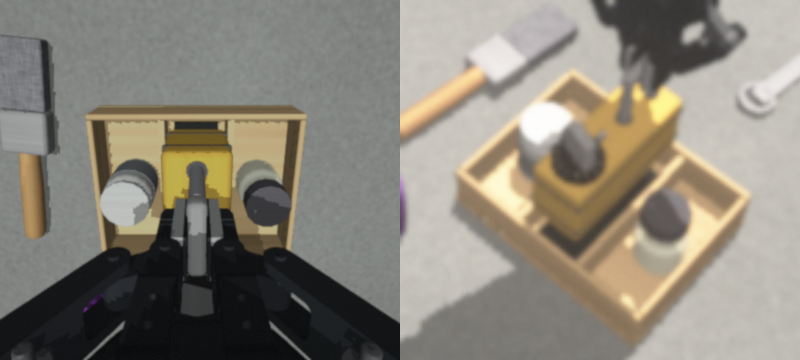

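Both views show the lock over the middle cell with even gaps: its far end is at (197,150) below the end wall, and the dividers lie on both sides. I'm shifting it a hair and lowering it in.

Emit:
play_rows([
  [[-0.0005,0.004,-0.0004],[0,0,0]],
  [[0,0.006,0],[0,0,0]],
  [[0,0.006,0],[0,0,0]],
  [[0,0.006,0],[0,0,0]],
  [[0,0.006,0],[0,0,0]],
  [[0,0.005,0],[0,0,0]],
  [[0,0.003,0],[0,0,0]],
  [[0,0,0],[0,0,0]],
  [[0,0,0],[0,0,0]],
])

```text
t: 8.78
eef_pos: [0.5702, -0.1585, 0.0951]
tool_rot: [-0.545, 0.545, -0.451, 0.451]
contact_force: [0.1, -0.2, -6.7]
gripper_width: 0.105
```

Emit:
play_rows([
  [[0,0.002,0],[0,0,0]],
  [[0,0.002,0],[0,0,0]],
  [[0,0.001,0],[0,0,0]],
  [[0,0,0],[0,0,0]],
  [[0,0,0],[0,0,0]],
])

```text
t: 9.2
eef_pos: [0.5702, -0.1585, 0.0903]
tool_rot: [-0.545, 0.545, -0.451, 0.451]
contact_force: [0.2, -0.8, -6.5]
gripper_width: 0.1
```

Emit:
play_rows([
  [[0,0.001,0],[0,0,0]],
  [[0,0.001,0],[0,0,0]],
  [[0,0,0],[0,0,0]],
  [[0,0,0],[0,0,0]],
])

```text
t: 9.53
eef_pos: [0.5707, -0.1586, 0.0888]
tool_rot: [0.545, -0.545, 0.45, -0.451]
contact_force: [-0.0, -0.1, -1.6]
gripper_width: 0.095
```

Emit:
play_rows([
  [[0,0.0005,0],[0,0,0]],
  [[0,0,0],[0,0,0]],
  [[0,0,0],[0,0,0]],
  [[0,0,0],[0,0,0]],
  [[0,0,0],[0,0,0]],
  [[0,0,0],[0,0,0]],
  [[0,0,0],[0,0,0]],
], gripper=0.04)

```text
t: 10.12
eef_pos: [0.5703, -0.1585, 0.0879]
tool_rot: [0.545, -0.545, 0.451, -0.451]
contact_force: [-0.2, -0.5, -0.6]
gripper_width: 0.47
```

Emit:
play_rows([
  [[0,-0.01,0],[0,0,0]],
  [[0,-0.02,0],[0,0,0]],
  [[0,-0.02,0],[0,0,0]],
  [[0,-0.02,0],[0,0,0]],
  [[0,-0.02,0],[0,0,0]],
  [[0,-0.01,-0.015],[0,0,0]],
  [[0,0,-0.02],[0,0,0]],
  [[0,0,-0.02],[0,0,0]],
  [[0,0,-0.013],[0,0,0]],
  [[0,0,0],[0,-7,0]],
  [[0,0,0],[0,-7,0]],
  [[0,0,0],[0,-7,0]],
  [[0,0,0],[0,-7,0]],
  [[0,0,0],[0,-7,0]],
  [[0,0,0],[0,-7,0]],
  [[0,0,0],[0,-7,0]],
  [[0,0,0],[0,-7,0]],
  [[0,0,0],[0,-7,0]],
  [[0,0,0],[0,-7,0]],
])

```text
t: 11.7
eef_pos: [0.5035, -0.1714, 0.1886]
tool_rot: [-0.705, 0.705, -0.054, 0.055]
contact_force: [0.8, 0.0, 0.4]
gripper_width: 0.467
```

Emit:
play_rows([
  [[0,0,0],[0,0,0]],
  [[0,0,0],[0,0,0]],
])

```text
t: 11.87
eef_pos: [0.5035, -0.1715, 0.1884]
tool_rot: [-0.705, 0.705, -0.058, 0.058]
contact_force: [0.2, 0.5, -0.3]
gripper_width: 0.47
```

```bash
python3 look.py w4.png; cat > dial.py <<'E'
from h import *
import sys
n=sys.argv[1] if len(sys.argv)>1 else 'wrist'
W,H,c=cloud(n); z=W[...,2]; h,s,v=[H[...,i] for i in range(3)]
near=np.hypot(W[...,0]-.538,W[...,1]+.166)<.1
m=near&(h>15)&(h<32)&(s>110)&(z>.055)&(z<.069); p=W[m]; print('locktop',len(p),rect(p),np.median(p[:,2]))
m=(z>.103)&(z<.118)&(np.hypot(W[...,0]-.5705,W[...,1]+.1585)<.035); p=W[m]; print('bar',len(p),rect(p) if len(p)>5 else '')
m=(z>.09)&(z<.104)&(np.hypot(W[...,0]-.503,W[...,1]+.171)<.022); p=W[m]; print('dial',len(p),rect(p),np.median(p[:,2]))
E
python3 dial.py
```

```text
11.8667 [ 0.50349223 -0.17148529  0.18839581] [ 0.18  0.29  0.03  1.94 -0.01  0.91  0.06] 0.4698063973647596
yaw -9.431146515474714 approach [ 7.e-04 -1.e-04 -1.e+00]
locktop 3550 (array([ 537.5, -165.2]), array([120.3,  44.6]), 10.8) 0.062113367913352646
bar 755 (array([ 568.8, -158.8]), array([41. , 10.4]), 11.2)
dial 376 (array([ 501.9, -172.3]), array([25.5,  9.8]), 80.9) 0.09802532971295713
```

View pics/w4.png

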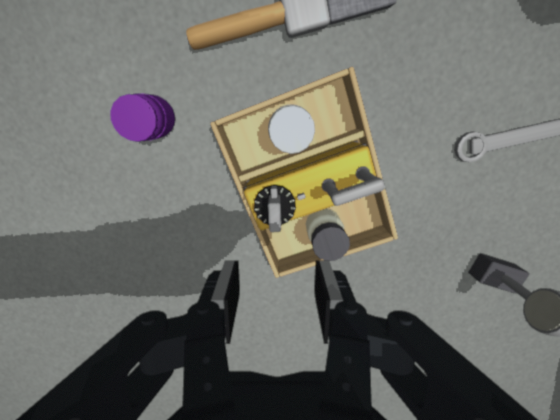

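The wrist image shows the lock seated in the middle cell at (315,190), with the dial at (275,205) and its nose pointing down and perpendicular to the lock's axis. The tin is at (292,128) and the jar at (330,235), both upright. Dial axis is (0.502, -0.172) and the bar is at lock +70°, so three clicks are needed. Descending to pinch the dial.

Emit:
play_rows([
  [[-0.0014,0.01,-0.0007],[0,0,0]],
  [[0,0.02,0],[0,0,0]],
  [[0,0.02,0],[0,0,0]],
  [[0,0.02,0],[0,0,0]],
  [[0,0.02,0],[0,0,0]],
  [[0,0.01,0],[0,0,0]],
  [[0,0.007,0],[0,0,0]],
  [[0,0.005,0],[0,0,0]],
  [[0,0,0],[0,0,0]],
  [[0,0,0],[0,0,0]],
])

```text
t: 12.75
eef_pos: [0.5024, -0.1718, 0.0763]
tool_rot: [-0.705, 0.705, -0.057, 0.057]
contact_force: [0.2, -0.6, 0.7]
gripper_width: 0.466
```

Emit:
play_rows([
  [[0,0,0],[0,0,0]],
  [[0,0,0],[0,0,0]],
  [[0,0,0],[0,0,0]],
  [[0,0,0],[0,0,0]],
  [[0,0,0],[0,0,0]],
  [[0,0,0],[0,0,0]],
  [[0,0,0],[0,0,0]],
], gripper=0.0, grip_force=30)

```text
t: 13.33
eef_pos: [0.5019, -0.1718, 0.0766]
tool_rot: [-0.705, 0.705, -0.057, 0.057]
contact_force: [-2.3, 1.1, 5.9]
gripper_width: 0.109
```

Emit:
play_rows([
  [[0,0,0],[0,6,0]],
  [[0,0,0],[0,6,0]],
  [[0,0,0],[0,6,0]],
  [[0,0,0],[0,6,0]],
  [[0,0,0],[0,0,0]],
  [[0,0,0],[0,0,0]],
  [[0,0,0],[0,0,0]],
])

```text
t: 13.92
eef_pos: [0.502, -0.1718, 0.0766]
tool_rot: [0.678, -0.678, 0.202, -0.202]
contact_force: [-2.8, -0.4, 6.4]
gripper_width: 0.113
```

Emit:
play_rows([
  [[0,0,0],[0,6,0]],
  [[0,0,0],[0,6,0]],
  [[0,0,0],[0,6,0]],
  [[0,0,0],[0,6,0]],
  [[0,0,0],[0,0,0]],
  [[0,0,0],[0,0,0]],
  [[0,0,0],[0,0,0]],
])

```text
t: 14.5
eef_pos: [0.5021, -0.1718, 0.0766]
tool_rot: [0.621, -0.621, 0.338, -0.338]
contact_force: [-1.5, -0.3, 6.0]
gripper_width: 0.111
```

Emit:
play_rows([
  [[0,0,0],[0,6,0]],
  [[0,0,0],[0,6,0]],
  [[0,0,0],[0,6,0]],
  [[0,0,0],[0,5,0]],
  [[0,0,0],[0,0,0]],
  [[0,0,0],[0,0,0]],
  [[0,0,0],[0,0,0]],
])

```text
t: 15.08
eef_pos: [0.5021, -0.1719, 0.0766]
tool_rot: [0.541, -0.541, 0.455, -0.456]
contact_force: [-2.0, -0.6, 5.7]
gripper_width: 0.106
```

Emit:
play_rows([
  [[0,0,0],[0,0,0]],
  [[0,0,0],[0,0,0]],
  [[0,0,0],[0,0,0]],
  [[0,0,0],[0,0,0]],
  [[0,0,0],[0,0,0]],
  [[0,0,0],[0,0,0]],
  [[0,-0.01,0],[0,0,0]],
  [[0,-0.02,0],[0,0,0]],
  [[0,-0.02,0],[0,0,0]],
  [[0,-0.02,0],[0,0,0]],
  [[0,-0.02,0],[0,0,0]],
  [[0,-0.02,0],[0,0,0]],
  [[0,0,0],[0,0,0]],
  [[0,0,0],[0,0,0]],
], gripper=0.04)

```text
t: 16.25
eef_pos: [0.5027, -0.1719, 0.1874]
tool_rot: [0.542, -0.54, 0.455, -0.456]
contact_force: [-1.6, 0.4, 0.0]
gripper_width: 0.47
```

```bash
python3 look.py w5.png; python3 dial.py; python3 - <<'E'
from h import *
snap('side','s5.png')
a=cv2.resize(cv2.imread('pics/w5.png')[150:330,180:380],None,fx=2,fy=2); b=cv2.resize(cv2.imread('pics/s5.png')[260:370,265:390],None,fx=3.2,fy=3.2)[:352]
cv2.imwrite('pics/v5.png',np.hstack([a[:352],b]))
E
python3 dial.py side
```

```text
16.25 [ 0.50273311 -0.17192982  0.18737625] [-0.13  0.3   0.41  1.97 -0.15  0.9  -1.03] 0.46957214939106595
yaw -80.20557826251543 approach [ 3.1e-03 -2.0e-04 -1.0e+00]
locktop 3958 (array([ 538.4, -165.2]), array([118.7,  44.1]), 10.9) 0.06213421949279585
bar 817 (array([ 569.2, -159.2]), array([40. ,  9.9]), 10.1)
dial 392 (array([ 501.6, -172.2]), array([26.2,  9.9]), 9.9) 0.09797835932069454
locktop 346 (array([ 534.3, -167.8]), array([115.9,  43.8]), 12.6) 0.06258916695184474
bar 76 (array([ 567.1, -162.1]), array([39.3,  7.5]), 7.9)
dial 79 (array([ 499.8, -173.5]), array([25.4,  9.6]), 10.6) 0.0985729622299507
```

View pics/v5.png

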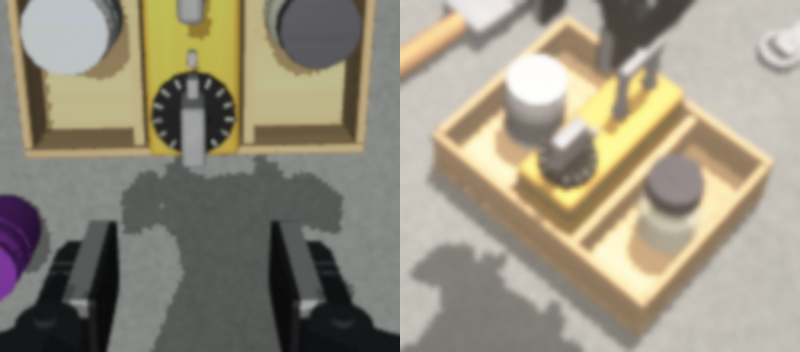

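The wrist crop shows the nose at (192,85) pointing straight at the mark at (192,60). The measured dial angle is within 1° of the lock axis. Now gripping the shackle.

Emit:
play_rows([
  [[-0.0014,0,0.0177],[0,-0.6,0]],
  [[0,0,0.02],[0,0,0]],
  [[0,0,0.02],[0,0,0]],
  [[0,0,0.01],[0,0,0]],
  [[0,0.015,0],[0,0,0]],
  [[0,0.02,0],[0,0,0]],
  [[0,0.02,0],[0,0,0]],
  [[0,0.02,0],[0,0,0]],
  [[0,0.015,0],[0,0,0]],
  [[0,0.01,0],[0,0,0]],
  [[0,0,0],[0,0,0]],
  [[0,0,0],[0,0,0]],
])

```text
t: 17.35
eef_pos: [0.5677, -0.1584, 0.0854]
tool_rot: [-0.543, 0.544, -0.453, 0.452]
contact_force: [0.5, -0.4, -0.5]
gripper_width: 0.471
```

Emit:
play_rows([
  [[0,0,0],[0,0,0]],
  [[0,0,0],[0,0,0]],
  [[0,0,0],[0,0,0]],
  [[0,0,0],[0,0,0]],
  [[0,0,0],[0,0,0]],
  [[0,0,0],[0,0,0]],
  [[0,0,0],[0,0,0]],
  [[0,0,0],[0,0,0]],
], gripper=0.0, grip_force=70)

```text
t: 18.02
eef_pos: [0.5691, -0.1588, 0.0869]
tool_rot: [0.544, -0.543, 0.452, -0.453]
contact_force: [-0.6, -1.6, 6.1]
gripper_width: 0.101
```

Emit:
play_rows([
  [[0,-0.002,0],[0,0,0]],
  [[0,-0.002,0],[0,0,0]],
  [[0,-0.003,0],[0,0,0]],
  [[0,-0.003,0],[0,0,0]],
  [[0,-0.003,0],[0,0,0]],
  [[0,-0.003,0],[0,0,0]],
  [[0,0,0],[0,0,0]],
  [[0,0,0],[0,0,0]],
])

```text
t: 18.68
eef_pos: [0.5686, -0.1583, 0.1022]
tool_rot: [0.543, -0.543, 0.452, -0.453]
contact_force: [2.7, -1.2, -0.6]
gripper_width: 0.1
```

Emit:
play_rows([
  [[0,-0.002,0],[0,0,0]],
  [[0,-0.002,0],[0,0,0]],
  [[0,-0.002,0],[0,0,0]],
  [[0,-0.002,0],[0,0,0]],
  [[0,-0.002,0],[0,0,0]],
  [[0,0,0],[0,0,0]],
  [[0,0,0],[0,0,0]],
])

```text
t: 19.27
eef_pos: [0.5672, -0.1579, 0.1111]
tool_rot: [-0.543, 0.544, -0.453, 0.452]
contact_force: [-0.5, 0.5, -7.4]
gripper_width: 0.099
```

```bash
python3 look.py w6.png; python3 dial.py;  python3 -c "
from h import *
snap('side','s6.png')"; python3 dial.py side
```

```text
19.2667 [ 0.56719665 -0.15791004  0.11110003] [-0.11  0.5   0.36  1.89 -0.24  0.8  -1.01] 0.09898491164017233
yaw -79.59938637557086 approach [-2.3e-03  6.0e-04 -1.0e+00]
locktop 3319 (array([ 569.5, -157.9]), array([52.7, 43.9]), 10.2) 0.06406899270299427
bar 295 (array([ 581. , -156.1]), array([14.1, 33.5]), 9.8)
dial 601 (array([ 500.3, -170.6]), array([26.8,  9.9]), 10.4) 0.09990639004384999
locktop 587 (array([ 532.4, -165.9]), array([116.8,  43.6]), 10.5) 0.06482021887226369
bar 26 (array([ 554.5, -166.3]), array([ 4.8, 20.5]), 59.2)
dial 87 (array([ 498., -172.]), array([26.1, 10.6]), 8.9) 0.10058992260766662
```

The TCP rose 24 mm, the lock top rose 2 mm and the weight is now on the arm, so the shackle is at its 22 mm stop. Lifting out.

Emit:
play_rows([
  [[0,-0.005,0],[0,0,0]],
  [[0,-0.008,0],[0,0,0]],
  [[0,-0.01,0],[0,0,0]],
  [[0,-0.012,0],[0,0,0]],
  [[0,-0.015,0],[0,0,0]],
  [[0,-0.015,0],[0,0,0]],
  [[0,-0.015,0],[0,0,0]],
  [[0,-0.015,0],[0,0,0]],
  [[0,-0.015,0],[0,0,0]],
  [[0,-0.015,0],[0,0,0]],
  [[0,-0.012,0],[0,0,0]],
  [[0,-0.008,0],[0,0,0]],
  [[0,-0.005,0],[0,0,0]],
  [[0,0,0],[0,0,0]],
  [[0,0,0],[0,0,0]],
  [[0,0,0],[0,0,0]],
  [[0,0,0],[0,0,0]],
  [[0,0,0],[0,0,0]],
  [[0,0,0],[0,0,0]],
])

```text
t: 20.95
eef_pos: [0.5681, -0.1583, 0.2613]
tool_rot: [-0.543, 0.543, -0.453, 0.452]
contact_force: [-0.3, 0.2, -6.2]
gripper_width: 0.101
```

```bash
python3 look.py w7.png; sed -i 's/z>.075)/z>.13)/' fit.py; python3 -c "
from h import *
snap('side','s7.png')
a=cv2.imread('pics/w7.png')[60:420,80:480]; b=cv2.resize(cv2.imread('pics/s7.png')[150:370,230:430],None,fx=2,fy=1.64)[:360,:400]
cv2.imwrite('pics/v7.png',np.hstack([a,b]))"; python3 fit.py | grep -E 'top|side'
```

```text
20.95 [ 0.56810035 -0.15827551  0.26127743] [-0.16  0.32  0.42  1.75 -0.15  1.1  -1.09] 0.10098271575501867
yaw -79.60601937887384 approach [-9.e-04  0.e+00 -1.e+00]
  top inl 2991 4067 pitch(along x,deg) 0.6 roll 0.09 z 0.2142484915176391
  lock top ext x [ 9.8 59. ] y [-19.6  22.6] (array([ 571.2, -158.1]), array([50.7, 43. ]), 11.1)
side crate yaw 10.79999999999999
  top inl 557 1211 pitch(along x,deg) -0.46 roll -0.52 z 0.2153831808768076
  lock top ext x [-61.6  54.9] y [-20.5  19.6] (array([ 534.5, -166.8]), array([117.7,  40.9]), 10.6)
```

View pics/v7.png

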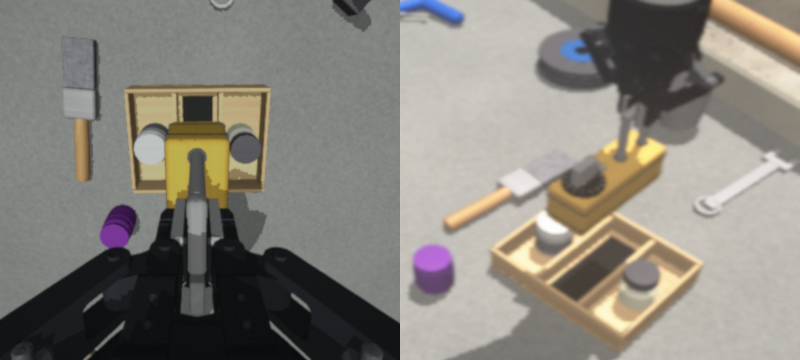

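The lock hangs level (tilt under 1°) with its underside about 0.16 m up. The bar is about 65 mm above the lock top, against 42 mm when closed, so the shackle is open. The tin and jar stand in their cells.

```bash
python3 -c "
from station import *
print(abs(get_obs()['joint_vel']).max()); print(hand_in())"
```

```text
0.0018845237124675504
the job is handed in; nothing more can be done
None
```

The lock is hanging from its open shackle over the crate, held still, and I have handed the job in. I stood it in the empty middle cell, turned the dial clockwise three clicks to the mark, pulled the shackle open and lifted it out, in about 21 s of the 64 s allowed.

- **Dial:** after I let go, the nose sat within about 1° of the lock's axis, pointing at the mark.
- **Shackle:** it is at its stop. The crossbar is about 65 mm above the lock's top, against 42 mm closed, and the arm carries the lock's full weight (about 6 N).
- **Final hold:** the lock is level within about 1°, its underside is about 0.16 m above the bench, and the joints were essentially at rest.
- **Bystanders:** in the last pictures the tin and jar stand in their cells, and nothing in view looks moved. I checked this by eye, not by measurement.

No check failed. The wrist and side cameras disagreed by 2–3 mm on the crate's position and about 1° on tilt. I mostly followed the wrist view for the crate, and the lock went in without touching the walls as far as the force readings show.

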